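# Punch the drain-hole spot of the round soap dish

### The arm

A 6-joint arm with a two-finger parallel gripper is mounted at the origin on the work surface. World frame = base frame: x ahead of the robot, y to its left, z up, the work surface at z = 0. Lengths are in m, angles in rad, forces in N, time in s.
With the tool pointing down it reaches from about 0.375 to 0.9 m from the base axis. Payload 3.1 kg.
Tool frame: the origin (TCP) lies at the very end of the fingers, on their centre line; the grasp point (between the pads) lies 19 mm behind it; z points along the fingers, y is the line along which they close (so a half turn about z gives the same grasp; the last joint's range is limited). The gripper opens to 87 mm and grips with 3 to 60 N. Pads are 19 mm wide; open, the fingers measure 117 mm over their backs; the gripper's body (75 mm by 190 mm) begins 51 mm behind the grasp point.
Start: joints at [-1.425, 0.527, 1.433, -0, 1.181, -0.178], TCP at [0.199, -0.592, 0.223] pointing down, gripper open.
Joint ranges: [-3.08, 3.08], [-0.75, 2.2], [0.22, 2.44], [-1.43, 4.57], [0, 2.65], [-2.85, 2.85]. Speed limits (rad/s): [2.79, 2.79, 3.14, 3.14, 3.14, 3.14].

### API

Orientations are given as a unit quaternion [x, y, z, w].
In Python, from rig import status, viewer, robot gives the robot as it stands.
- The arm moves only by the tool arm_command, never from a script. Its arguments are lists of equal length, an entry for each row: "delta_rot": the turn, a rotation vector about the tool's x, y, z in degrees, a list of three; "delta_pos": the shift along the tool's x, y, z in m, a list of three; "gripper": the closure, from -1 (fully open) to 1 (shut). In form: {"delta_rot": [[rx, ry, rz], ...], "delta_pos": [[dx, dy, dz], ...], "gripper": [gripper, ...]}. A call has 1 to 12 rows; each row is the pose to reach, as a shift and turn from the pose commanded when the call began, along the tool's axes at that moment; what a row does not reach only later rows make up. A row lasts 1/12 s, in which the tool goes at most 41.7 mm and 7.16 degrees, less where a joint would pass 70% of its speed; a pose out of reach is approached as far as the arm can. A call with a gripper value outside its range is refused whole. The fingers move at their own pace and stop on an object; "grip_force" is the grip in N (left out, the last holds). Time passes only in rows, so rows that repeat a pose let the fingers close. It gives the time, the measured TCP pose, the force, the opening and the grip force at its end, in the units of the state.
- status.get_obs(): the state, without advancing time (a new reading comes with each control period).
- viewer.camera(name): name is "scene" or "top" or "wrist"; returns a dict with "pixels" (480x640x3 uint8, blue, green, red), "fx", "fy", "cx", "cy" (pixels), "pose" (4x4, takes a point from camera to world coordinates); the wrist camera has in their place "mount" (4x4, takes a point from camera to tool coordinates, whose origin is the TCP and whose axes are the flange's). Camera axes: x right, y down, z forward; pixel columns grow to the right and rows downward; lengths in m; the calibration is good to about 2 mm. A picture is of the moment at which its call begins: read the wrist's pose just before it. There is no depth.
- robot.hand_in(): hands the job in; it is judged then, once.
The state is a dict: "time": time; "q": joint angles; "joint_velocities": joint speeds; "joint_torque": joint torques, N m; "position": TCP position; "tool_rot": TCP orientation; "ft_force": force on the tool from outside, world axes, zero at the start; "moment": the same for the moment, N m; "grip_width": finger opening in m; "grip_force": force on a finger pad.
Only numpy, scipy, OpenCV 4.12 (cv2) and the standard library are available. Lean on these libraries where they do the work, as an engineer would, in place of code of your own. Each camera call takes 0.05 s, during which the arm holds its last target. There are 200 camera calls.

### The job

Mark the drain hole of the round wooden soap-dish blank: take the spring punch, stand it upright with its foot centred on the pencilled cross of the round blank, and press its barrel straight down until the spring inside snaps. Then let the barrel come back up and leave the punch standing there on the cross; do not fire it anywhere else.

Things in the scene. Friction and masses are not known exactly. Their poses are not given: they have to be found in the camera images.
- punch: The spring punch: loose, bare metal, upright, 0.42 kg, 122 mm tall. Flat round steel foot 60 mm across, 12 mm high; dark sleeve 36 mm across up to 46 mm; then the sliding aluminium barrel, 24 mm across, with a dark rounded top of the same width. Origin: centre of the foot's underside, z up. Nearby, not needed: a soap stamp (square brass foot, wooden handle) and a jar with a white cap.
- punch_grip (a point): Point on the axis of the punch's barrel, at the middle of its ribbed grip, 90 mm above the foot's underside while the barrel is up; it goes down with the barrel. The barrel can be gripped from 65 to 120 mm above the foot's underside, at any yaw, and the punch lifted by it: the foot hangs on it. The barrel's top is 32 mm above this point.
- punch_barrel (a joint): How far the barrel is pushed down into the foot, m: 0 = up (it springs back by itself), 0.014 = stop. The push needed is about 3 N at first, climbs to about 12 N near 4 mm, then the hidden spring gives and it falls to about 4 N; the snap is complete at 10 mm. Press 12 to 14 mm in all, gripping the barrel or with shut fingers on its top.
- mark (a point): Centre of the pencilled cross on top of the round blank, 18 mm above the table. The blank is a wooden disc 150 mm across, 16 mm thick, on a thin dark mat 166 mm across; it does not slide. The cross has thin dark lines 80 mm long and lies 25 mm off the disc's centre, towards the point's +x. An oblong blank has a cross too: not that one.
Not all that is in view belongs to the job. There is more than one size of the punch; the job needs the largest. What is shaped like the part that bears mark but blue or purple is not meant.

How it is judged:
By the outcome, as a careful person would: the job done as asked, in the order asked, and still so for the second after the job is handed in, with the robot touching nothing.
It also fails if it takes over 38 s, if anything falls off the work surface, if the arm or the gripper's body presses on something with over 40 N, if the wrist force passes 120 N, or if a joint passes its speed limit or range.

## Working session

There is one attempt and no reset: what is moved stays moved. The work goes in short steps, Python scripts to look and compute and a tool call to move; the robot and the scene stay as the last step left them, time stands still between calls to the robot, and variables do not carry over. Pictures are saved under pics/ and viewed, at most 10 in all, crops included, and the job is handed in when it is done.

Besides the shell and the picture viewer there is one more tool, called after "Call:" by a JSON object that holds its "name" and its "arguments", one argument or row to a line. arm_command: Moves the arm, as the interface text tells. Its arguments: {"type":"object","properties":{"delta_rot":{"type":"array","items":{"type":"array","items":{"type":"number"}}},"delta_pos":{"type":"array","items":{"type":"array","items":{"type":"number"}}},"gripper":{"type":"array","items":{"type":"number"}},"grip_force":{"type":"number"}},"required":["delta_rot","delta_pos","gripper"]}

```bash
mkdir -p pics
cat > h.py <<'E'
import numpy as np, cv2, pickle
from rig import status, viewer, robot
from scipy.spatial.transform import Rotation as R
def snap(n,f):
    o=status.get_obs(); c=viewer.camera(n); cv2.imwrite(f'pics/{f}.png',c['pixels'])
    if n=='wrist':
        T=np.eye(4);T[:3,:3]=R.from_quat(o['tool_rot']).as_matrix();T[:3,3]=o['position'];c['pose']=T@np.array(c['mount'])
    pickle.dump(c,open(f'pics/{f}.pkl','wb')); return c
def load(f): return pickle.load(open(f'pics/{f}.pkl','rb'))
def px(c,u,v,z):
    P=np.array(c['pose']);d=P[:3,:3]@[(u-c['cx'])/c['fx'],(v-c['cy'])/c['fy'],1];o=P[:3,3]
    return o+d*(z-o[2])/d[2]
def proj(c,p):
    P=np.linalg.inv(np.array(c['pose']));q=P[:3,:3]@p+P[:3,3]
    return c['fx']*q[0]/q[2]+c['cx'],c['fy']*q[1]/q[2]+c['cy']
E
python3 - <<'E'
from h import *
print(status.get_obs())
for n in('top','scene'):
    c=snap(n,n+'0');print(n,c['fx'],np.round(c['pose'],3).tolist())
E
```

```text
{'time': 0.0, 'q': array([-1.42550100e+00,  5.28461880e-01,  1.43390466e+00, -2.01914537e-05,
        1.18138872e+00, -1.78524712e-01]), 'joint_velocities': array([-3.78416278e-04,  6.92307190e-05,  7.11927634e-04, -1.20018530e-04,
       -2.99371095e-04,  2.11941599e-05]), 'joint_torque': array([ 6.80958556e-05, -4.40043783e+01, -1.76591510e+01,  6.33227010e-02,
        5.81189117e-02, -1.50300484e-04]), 'position': array([ 0.19876884, -0.59177653,  0.22157352]), 'tool_rot': array([ 9.86919985e-01,  1.61207237e-01,  8.63018152e-06, -1.08130617e-03]), 'ft_force': array([ 0.68790191, -0.15652508,  0.47879846]), 'moment': array([-0.00246778,  0.00413182,  0.00922353]), 'grip_force': 0.0, 'grip_width': 0.08718766986927923}
top 499.26036935856047 [[-0.009, -0.98, 0.197, 0.256], [-1.0, 0.013, 0.021, -0.161], [-0.023, -0.197, -0.98, 1.285], [0.0, 0.0, 0.0, 1.0]]
scene 539.6841932677919 [[-0.557, 0.614, -0.56, 1.121], [0.83, 0.413, -0.374, 0.287], [0.001, -0.673, -0.739, 0.943], [0.0, 0.0, 0.0, 1.0]]
```

View pics/top0.png

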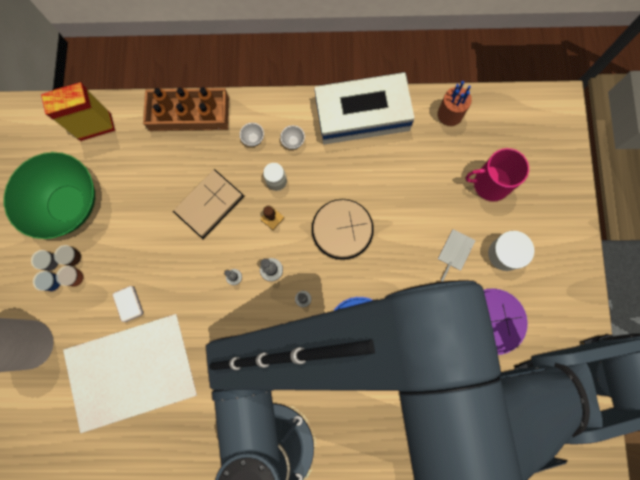

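View pics/scene0.png

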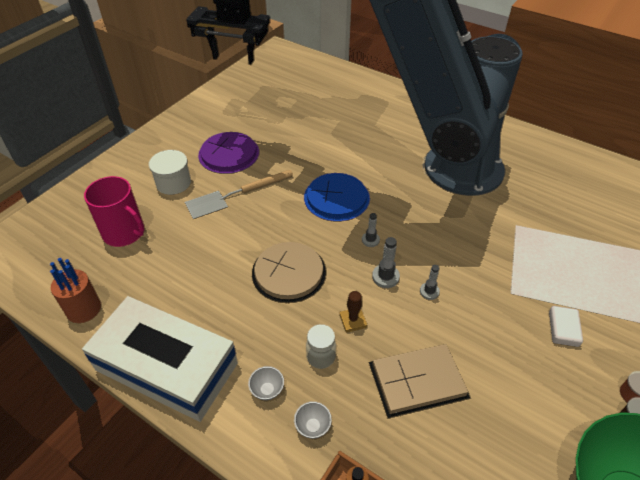

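Top view: there are three punches, at (270,269), (233,277) and (304,299); in the scene view they are at (387,265), (431,283) and (372,230). The one at top (270,269) / scene (387,265) looks the largest. The round wooden blank is at top (343,228), with its cross at (351,226). The blue and purple discs and the oblong blank are not meant. I'll confirm this in an enlarged crop.

Run:
```python
from h import *
t=load('top0');s=load('scene0')
a=cv2.resize(t['pixels'][190:310,210:380],None,fx=4.6,fy=4.6,interpolation=cv2.INTER_CUBIC)[:552]
b=cv2.resize(s['pixels'][205:305,240:450],None,fx=3.8,fy=3.8,interpolation=cv2.INTER_CUBIC)
cv2.imwrite('pics/c1.png',a);cv2.imwrite('pics/c2.png',b)
print('punch',px(t,271,271,.012),px(s,386,277,.012))
print('cross',px(t,351,226,.018),px(s,279,263,.018),'disc',px(t,343,228,.018),px(s,289,271,.018))
for n,u,v in(('big',271,271),('l',233,278),('r',304,301)):print(n,px(t,u,v,0.01))
```

```text
punch [0.43171334 0.0052292  0.012     ] [0.44048083 0.00964746 0.012     ]
cross [ 0.54626    -0.20259482  0.018     ] [ 0.54245737 -0.20353257  0.018     ] disc [ 0.54122262 -0.18172923  0.018     ] [ 0.5483361 -0.1720304  0.018    ]
big [0.43198955 0.0054903  0.01      ]
l [0.41498665 0.10342204 0.01      ]
r [ 0.35408643 -0.07966418  0.01      ]
```

View pics/c1.png

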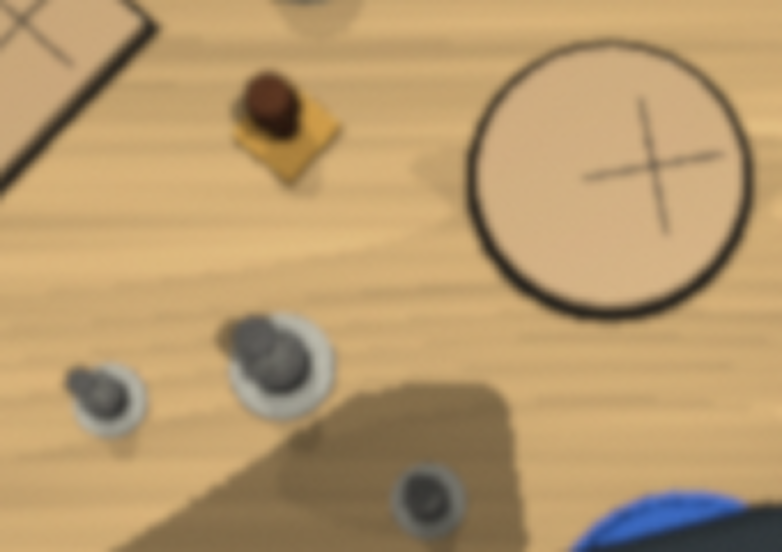

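View pics/c2.png

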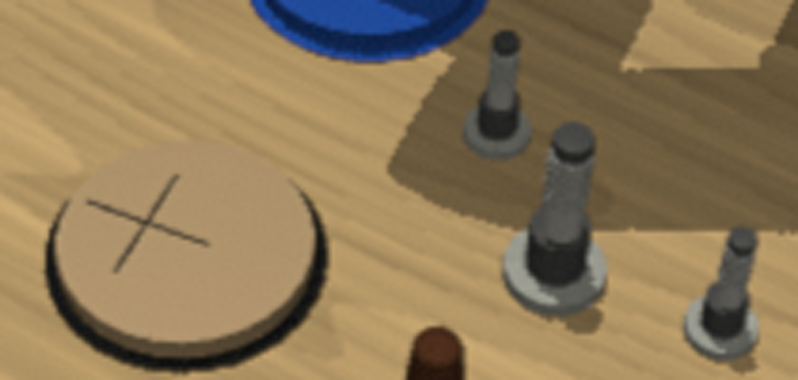

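The crops confirm it. The punch at crop (282,366) has a foot of about 58 mm and is the largest; the other two are about 40 mm. The round wooden blank's cross is at crop 1 (653,166) and crop 2 (147,224). Punch ≈ (0.434, 0.006) and cross ≈ (0.545, -0.202). I'll move above the punch.

Call:
{"name": "arm_command", "arguments": {
  "delta_rot": [
    [0, 0, 0],
    [0, 0, 0],
    [0, 0, 0],
    [0, 0, 0],
    [0, 0, 0],
    [0, 0, 0],
    [0, 0, 0],
    [0, 0, 0],
    [0, 0, 0],
    [0, 0, 0],
    [0, 0, 0],
    [0, 0, 0]
  ],
  "delta_pos": [
    [0.026, -0.031, -0.005],
    [0.052, -0.062, -0.01],
    [0.078, -0.093, -0.015],
    [0.103, -0.123, -0.02],
    [0.129, -0.154, -0.025],
    [0.155, -0.184, -0.03],
    [0.181, -0.215, -0.03],
    [0.207, -0.246, -0.03],
    [0.232, -0.277, -0.03],
    [0.258, -0.307, -0.03],
    [0.284, -0.338, -0.03],
    [0.31, -0.369, -0.03]
  ],
  "gripper": [-1, -1, -1, -1, -1, -1, -1, -1, -1, -1, -1, -1]
}}

```text
time: 1.1
position: [0.3754, -0.1421, 0.2525]
tool_rot: [0.987, 0.161, -0.0, -0.0]
ft_force: [1.5, -0.1, 0.8]
grip_width: 0.0873
grip_force: 0.0
```

Call:
{"name": "arm_command", "arguments": {
  "delta_rot": [
    [0, 0, 0],
    [0, 0, 0],
    [0, 0, 0],
    [0, 0, 0],
    [0, 0, 0],
    [0, 0, 0],
    [0, 0, 0]
  ],
  "delta_pos": [
    [0.026, -0.031, 0],
    [0.052, -0.062, 0],
    [0.078, -0.093, 0],
    [0.095, -0.112, 0],
    [0.103, -0.121, 0],
    [0.103, -0.121, 0],
    [0.103, -0.121, 0]
  ],
  "gripper": [-1, -1, -1, -1, -1, -1, -1]
}}

```text
time: 1.68
position: [0.4342, 0.0039, 0.2523]
tool_rot: [0.987, 0.162, -0.0, 0.0]
ft_force: [-0.4, 0.4, -1.4]
grip_width: 0.0869
grip_force: 0.0
```

Run:
```python
from h import *
c=snap('wrist','w1');print(np.round(c['mount'],3).tolist(),c['fx'],status.get_obs()['position'])
t=snap('top','top1')
print(proj(c,np.array([.434,.006,.012])),proj(c,np.array([.434,.006,.122])),proj(c,np.array([.545,-.202,.018])))
```

```text
[[-0.001, -0.97, -0.242, 0.066], [1.0, -0.001, -0.0, 0.0], [0.0, -0.242, 0.97, -0.161], [0.0, 0.0, 0.0, 1.0]] 347.838646967813 [0.43409294 0.00326134 0.25229057]
(np.float64(319.377406202777), np.float64(214.66618387334938)) (np.float64(318.7459111067185), np.float64(235.3700364876639)) (np.float64(526.6896243369032), np.float64(181.31192863819544))
```

View pics/w1.png

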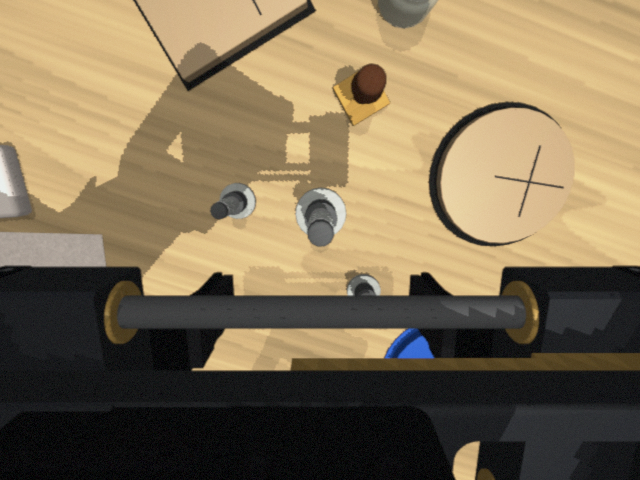

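Wrist view: the largest punch has its foot at (320,213) and its top at (320,232), very near the prediction. The cross on the wooden blank is at (529.5,181).

Run:
```python
from h import *
c=load('w1');t=load('top0');s=load('scene0')
print('foot',px(c,320,213,.012),px(t,270.9,269.2,.012),px(s,385.7,274.4,.012));print('top',px(c,320,232.5,.12))
print('cross',px(c,529.5,181.3,.018),px(t,351.6,225.7,.018),px(s,278.3,263.6,.018))
g=cv2.cvtColor(c['pixels'],cv2.COLOR_BGR2GRAY)
cv2.imwrite('pics/c3.png',np.hstack([cv2.resize(c['pixels'][180:255,280:360],(400,375),interpolation=cv2.INTER_CUBIC),cv2.resize(c['pixels'][140:215,490:570],(400,375),interpolation=cv2.INTER_CUBIC)]))
```

```text
foot [0.43608773 0.00593651 0.012     ] [0.43638901 0.00554607 0.012     ] [0.43457424 0.00562459 0.012     ]
top [0.43632026 0.005651   0.12      ]
cross [ 0.54601845 -0.20498022  0.018     ] [ 0.54703787 -0.2041682   0.018     ] [ 0.54468681 -0.20379485  0.018     ]
```

View pics/c3.png

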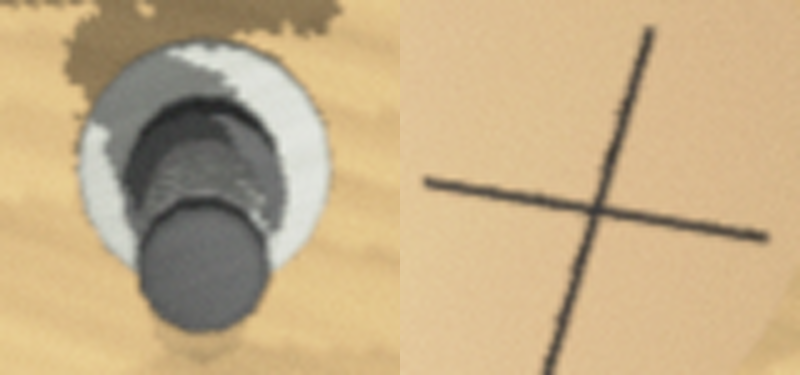

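Refined: punch at (0.436, 0.006). Descend and grip at 90 mm (TCP z 0.071).

Call:
{"name": "arm_command", "arguments": {
  "delta_rot": [
    [0, 0, 0],
    [0, 0, 0],
    [0, 0, 0],
    [0, 0, 0],
    [0, 0, 0],
    [0, 0, 0],
    [0, 0, 0],
    [0, 0, 0],
    [0, 0, 0],
    [0, 0, 0],
    [0, 0, 0],
    [0, 0, 0]
  ],
  "delta_pos": [
    [0.002, -0.002, 0.03],
    [0.003, -0.002, 0.06],
    [0.003, -0.002, 0.09],
    [0.003, -0.002, 0.12],
    [0.003, -0.002, 0.15],
    [0.003, -0.002, 0.17],
    [0.003, -0.002, 0.181],
    [0.003, -0.002, 0.181],
    [0.003, -0.002, 0.181],
    [0.003, -0.002, 0.181],
    [0.003, -0.002, 0.181],
    [0.003, -0.002, 0.181]
  ],
  "gripper": [-1, -1, -1, -1, -1, -1, -1, -1, 0, 0.5, 1, 1],
  "grip_force": 25
}}

```text
time: 2.78
position: [0.4374, 0.0059, 0.0726]
tool_rot: [0.987, 0.161, 0.001, 0.0]
ft_force: [-0.2, 0.0, 0.2]
grip_width: 0.0682
grip_force: 0.0
```

Call:
{"name": "arm_command", "arguments": {
  "delta_rot": [
    [0, 0, 0],
    [0, 0, 0],
    [0, 0, 0],
    [0, 0, 0],
    [0, 0, 0],
    [0, 0, 0],
    [0, 0, 0],
    [0, 0, 0]
  ],
  "delta_pos": [
    [0, 0, 0],
    [0, 0, 0],
    [0, 0, 0],
    [0, 0, 0],
    [0, 0, 0],
    [0, 0, 0],
    [0, 0, 0],
    [0, 0, 0]
  ],
  "gripper": [1, 1, 1, 1, 1, 1, 1, 1]
}}

```text
time: 3.45
position: [0.4368, 0.0063, 0.0715]
tool_rot: [0.987, 0.161, 0.0, 0.0]
ft_force: [0.4, -0.2, 0.4]
grip_width: 0.0236
grip_force: 25.0
```

Call:
{"name": "arm_command", "arguments": {
  "delta_rot": [
    [0, 0, 0],
    [0, 0, 0],
    [0, 0, 0],
    [0, 0, 0],
    [0, 0, 0],
    [0, 0, 0],
    [0, 0, 0],
    [0, 0, 0],
    [0, 0, 0],
    [0, 0, 0],
    [0, 0, 0],
    [0, 0, 0]
  ],
  "delta_pos": [
    [0, 0, -0.02],
    [0, 0, -0.045],
    [0, 0, -0.07],
    [0.005, 0.03, -0.08],
    [0.01, 0.06, -0.08],
    [0.015, 0.09, -0.08],
    [0.02, 0.12, -0.08],
    [0.024, 0.15, -0.08],
    [0.028, 0.18, -0.08],
    [0.032, 0.21, -0.08],
    [0.035, 0.228, -0.08],
    [0.036, 0.235, -0.08]
  ],
  "gripper": [1, 1, 1, 1, 1, 1, 1, 1, 1, 1, 1, 1]
}}

```text
time: 4.45
position: [0.5468, -0.2081, 0.1507]
tool_rot: [0.987, 0.16, 0.0, 0.001]
ft_force: [0.7, 0.5, -4.5]
grip_width: 0.0238
grip_force: 25.0
```

Call:
{"name": "arm_command", "arguments": {
  "delta_rot": [
    [0, 0, 0],
    [0, 0, 0],
    [0, 0, 0],
    [0, 0, 0],
    [0, 0, 0],
    [0, 0, 0]
  ],
  "delta_pos": [
    [0, 0, 0.02],
    [0, 0, 0.04],
    [0, 0, 0.05],
    [0, 0, 0.05],
    [0, 0, 0.05],
    [0, 0, 0.05]
  ],
  "gripper": [1, 1, 1, 1, 1, 1]
}}

```text
time: 4.95
position: [0.546, -0.2048, 0.1021]
tool_rot: [0.987, 0.161, 0.0, 0.0]
ft_force: [0.4, 1.0, -3.7]
grip_width: 0.0235
grip_force: 25.0
```

Run:
```python
from h import *
print(status.get_obs()['position'],status.get_obs()['ft_force'],status.get_obs()['grip_width'])
c=snap('wrist','w2');s=snap('scene','s2');t=snap('top','t2')
m=np.array([.546,-.2045,.018])
for k in(c,s,t):print(proj(k,m))
u,v=map(int,proj(c,m));us,vs=map(int,proj(s,m))
f=lambda i,u,v,w,h:cv2.resize(i[max(v-h,0):v+h,max(u-w,0):u+w],(400,400),interpolation=cv2.INTER_CUBIC)
print(u,v,us,vs)
cv2.imwrite('pics/c4.png',np.hstack([f(c['pixels'],u,v,80,80),f(s['pixels'],us,vs,50,50)]))
```

```text
[ 0.54597453 -0.20476771  0.10209853] [ 0.41413235  0.9992274  -3.71923714] 0.023508139190879587
(np.float64(320.709233779312), np.float64(249.89274460630435))
(np.float64(277.6865496467747), np.float64(263.8455743413239))
(np.float64(351.73549449336593), np.float64(226.08748779698797))
320 249 277 263
```

View pics/c4.png

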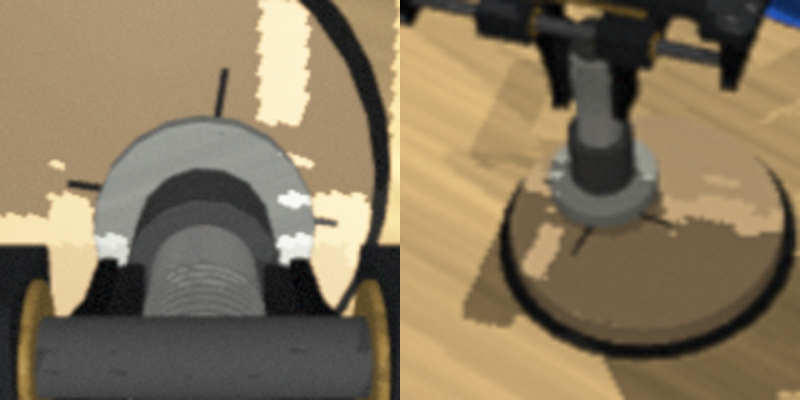

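Wrist crop: the foot spans u 95–314 and its top edge is at v 117. The cross arm ends are at (70,184) and (336,222), midpoint (203,203), i.e. image (320.9,250.1), which is within 0.3 px of the predicted mark. Now I'll check the foot's centre.

Run:
```python
from h import *
c=load('w2');s=load('s2')
a=np.linspace(0,2*np.pi,721)
for p in([.546,-.2048],[.5449,-.2051],[.5471,-.2045]):
    q=np.array([proj(c,np.array([p[0]+.03*np.cos(t),p[1]+.03*np.sin(t),.0426])) for t in a])
    q=(q-[240,169]+.5)*2.5-.5
    r=np.array([proj(s,np.array([p[0]+.03*np.cos(t),p[1]+.03*np.sin(t),.0426])) for t in a]);r=(r-[227,213]+.5)*4-.5
    b=np.array([proj(s,np.array([p[0]+.03*np.cos(t),p[1]+.03*np.sin(t),.0306])) for t in a]);b=(b-[227,213]+.5)*4-.5
    print(p,q[:,0].min(),q[:,0].max(),q[:,1].min(),'scene',r[:,0].min()+400,r[:,0].max()+400,b[:,1].max())
```

```text
[0.546, -0.2048] 90.0945031129788 316.97520238223433 115.03037109246915 scene 545.913742292204 656.6603491213457 233.23390112034235
[0.5449, -0.2051] 89.98351824464774 316.5936893383282 119.42511405698949 scene 546.7214934536632 657.3978100352631 231.65422833522757
[0.5471, -0.2045] 90.20575334292158 317.35762747511 110.62479170234948 scene 545.104985330219 655.9219717056637 234.81555759386697
```

Call:
{"name": "arm_command", "arguments": {
  "delta_rot": [
    [0, 0, 0],
    [0, 0, 0],
    [0, 0, 0],
    [0, 0, 0],
    [0, 0, 0],
    [0, 0, 0],
    [0, 0, 0]
  ],
  "delta_pos": [
    [0.0006, 0, 0.003],
    [0.0006, 0, 0.006],
    [0.0006, 0, 0.009],
    [0.0006, 0, 0.011],
    [0.0006, 0, 0.012],
    [0.0006, 0, 0.013],
    [0.0006, 0, 0.013]
  ],
  "gripper": [1, 1, 1, 1, 1, 1, 1],
  "grip_force": 45
}}

```text
time: 5.68
position: [0.5459, -0.2047, 0.0892]
tool_rot: [0.987, 0.161, -0.0, -0.0]
ft_force: [-2.2, 1.3, 3.2]
grip_width: 0.0233
grip_force: 45.0
```

Run:
```python
from h import *
o=status.get_obs();print(o['position'],o['ft_force'],o['moment'],o['grip_width'])
c=snap('wrist','w3');s=snap('scene','s3')
m=np.array([.546,-.2045,.03]);u,v=map(int,proj(c,m));us,vs=map(int,proj(s,m));print(u,v,us,vs)
f=lambda i,u,v,w:cv2.resize(i[v-w:v+w,u-w:u+w],(400,400),interpolation=cv2.INTER_CUBIC)
cv2.imwrite('pics/c5.png',np.hstack([f(c['pixels'],u,v,80),f(s['pixels'],us,vs,40)]))
a=np.linspace(0,2*np.pi,721);p=m
C=lambda k,z:np.array([proj(k,np.array([p[0]+.03*np.cos(t),p[1]+.03*np.sin(t),z])) for t in a])
q=(C(c,.03)-[u-80,v-80]+.5)*2.5;print(q.min(0),q.max(0))
r=(C(s,.03)-[us-40,vs-40]+.5)*5;b=(C(s,.018)-[us-40,vs-40]+.5)*5;print(r.min(0)+[400,0],r.max(0)+[400,0],b.max(0))
for d in(-1,1):
  for w in((.04,0),(0,.04)):pass
```

```text
[ 0.54594191 -0.20468789  0.08918043] [-2.19968935  1.28294859  3.18892216] [ 0.34336256  0.43571776 -0.0259564 ] 0.02332075653130202
320 259 277 260
[89.90448126 90.14054543] [317.12856112 308.21491056]
[535.70531919 152.28514231] [673.05491741 258.34101499] [274.03402882 275.55311953]
```

View pics/c5.png

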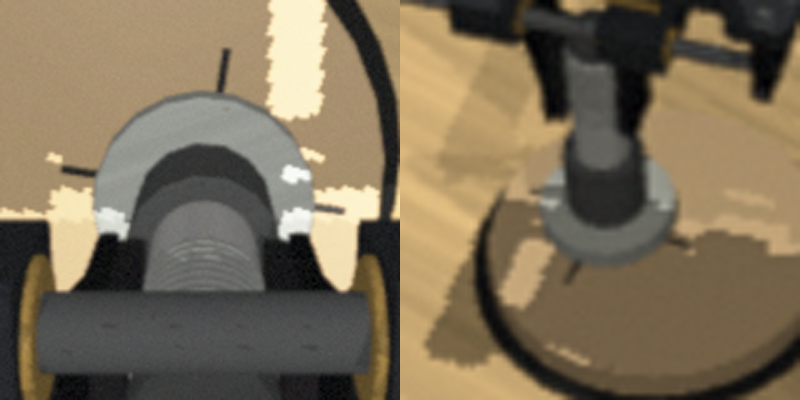

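Run:
```python
from h import *
c=load('w3');s=load('s3');a=np.linspace(0,2*np.pi,721)
W=lambda q:(q-[240,179]+.5)*2.5
S=lambda q:(q-[237,220]+.5)*5+[400,0]
m=np.array([.546,-.2045,.018]);print('mark',W(np.array(proj(c,m))),S(np.array(proj(s,m))))
for dx,dy in((0,0),(-.001,0),(0,.001),(-.002,0)):
    C=lambda k:np.array([proj(k,np.array([m[0]+dx+.03*np.cos(t),m[1]+dy+.03*np.sin(t),z])) for t in a for z in(.018,.03)])
    q=W(C(c));r=S(C(s));print(dx,dy,np.round([q[:,0].min(),q[:,0].max(),q[:,1].min()]),np.round([*r.min(0),*r.max(0)]))
i=s['pixels'][:,:,:].astype(int)
x=283
print('scene col',[(v,i[v,x].tolist()) for v in range(262,282)])
j=c['pixels'].astype(int);print('wrist col',[(v,j[v,322].tolist()) for v in range(208,224)])
for v in (243,):print('row',[(u,j[v,u].tolist()) for u in list(range(272,282))+list(range(360,372))])
```

```text
mark [203.55525197 190.25050047] [605.93274823 221.72787171]
0 0 [ 90. 317.  83.] [536. 152. 674. 276.]
-0.001 0 [ 89. 316.  86.] [537. 151. 675. 274.]
0 0.001 [ 86. 314.  82.] [538. 153. 676. 277.]
-0.002 0 [ 88. 315.  90.] [539. 149. 677. 273.]
scene col [(262, [36, 39, 39]), (263, [54, 58, 57]), (264, [83, 89, 89]), (265, [99, 106, 106]), (266, [95, 104, 104]), (267, [98, 106, 105]), (268, [98, 105, 105]), (269, [91, 98, 97]), (270, [79, 86, 85]), (271, [76, 83, 83]), (272, [72, 85, 92]), (273, [69, 95, 113]), (274, [71, 97, 116]), (275, [70, 98, 115]), (276, [71, 97, 115]), (277, [69, 96, 115]), (278, [71, 98, 117]), (279, [69, 97, 115]), (280, [69, 96, 115]), (281, [71, 98, 116])]
wrist col [(208, [114, 148, 171]), (209, [112, 145, 168]), (210, [113, 147, 171]), (211, [111, 145, 168]), (212, [112, 145, 170]), (213, [111, 147, 170]), (214, [113, 144, 166]), (215, [104, 122, 134]), (216, [97, 107, 108]), (217, [109, 115, 111]), (218, [139, 147, 144]), (219, [154, 161, 158]), (220, [150, 157, 154]), (221, [153, 160, 157]), (222, [151, 156, 154]), (223, [149, 156, 154])]
row [(272, [107, 142, 166]), (273, [108, 143, 168]), (274, [108, 142, 166]), (275, [106, 140, 164]), (276, [110, 143, 167]), (277, [107, 142, 167]), (278, [107, 143, 166]), (279, [107, 143, 166]), (280, [111, 135, 153]), (281, [121, 132, 137]), (360, [142, 151, 147]), (361, [136, 147, 148]), (362, [128, 155, 173]), (363, [125, 163, 189]), (364, [114, 151, 175]), (365, [128, 165, 192]), (366, [146, 187, 217]), (367, [166, 213, 235]), (368, [169, 218, 239]), (369, [132, 174, 202]), (370, [113, 150, 173]), (371, [107, 140, 164])]
```

The up-arm stub shows about 12 mm where 10 mm is expected, so the foot may sit about 2 mm short along tool x. I'll measure it numerically.

Run:
```python
from h import *
I=lambda u:u/2.5-.5
c=load('w3');P=lambda x,y:px(c,240+I(x),179+I(y),.018)[:2]
tip=P(226,48);L=P(62,169);Rr=P(344,210);mid=(L+Rr)/2
print('tip',tip,'L',L,'R',Rr,'LR len',np.linalg.norm(L-Rr),'mid',mid,'mid-tip',np.linalg.norm(tip-mid))
g=cv2.cvtColor(c['pixels'],cv2.COLOR_BGR2GRAY).astype(float)
# bottom-rim fit: scan radial rays outward from mark over the visible front arc, find wood colour (r-b>35) to metal edge
m=np.array([.546,-.2045]);pts=[]
ex=np.array([.948,.318]);ey=np.array([.318,-.948]);im=cv2.GaussianBlur(c['pixels'],(3,3),0).astype(float)
for t in np.radians(np.arange(-50,51,2)):
    d=np.cos(t)*ex+np.sin(t)*ey;rs=np.arange(.040,.022,-.0002)
    w=[]
    for r in rs:
        u,v=proj(c,np.array([*(m+r*d),.018]));q=cv2.getRectSubPix(im.astype(np.float32),(1,1),(u,v))[0,0];w.append(q[2]-q[0])
    w=np.array(w);k=np.where(w<25)[0]
    if len(k) and not(w[:5]<25).any(): pts.append((m+rs[k[0]]*d,rs[k[0]]*1e3,np.degrees(t)))
from scipy.optimize import least_squares
X=np.array([p[0] for p in pts]);print([(round(p[2]),round(p[1],1)) for p in pts])
f=least_squares(lambda p:np.hypot(*(X-p).T)-.03,m,loss='soft_l1',f_scale=.0005).x
print('foot centre',f,'rel mark in tool',1e3*(f-m)@ex,1e3*(f-m)@ey)
```

```text
tip [ 0.58526019 -0.19767882] L [ 0.53937779 -0.16553239] R [ 0.55301432 -0.24349317] LR len 0.07914441647908463 mid [ 0.54619606 -0.20451278] mid-tip 0.039657400809399355
[(-50, np.float64(28.0)), (-48, np.float64(28.0)), (-46, np.float64(28.0)), (-44, np.float64(28.0)), (-42, np.float64(28.0)), (-40, np.float64(28.0)), (-38, np.float64(27.8)), (-36, np.float64(27.8)), (-34, np.float64(27.8)), (-32, np.float64(27.6)), (-30, np.float64(27.4)), (-28, np.float64(27.4)), (-26, np.float64(27.4)), (-24, np.float64(27.4)), (-22, np.float64(27.6)), (-20, np.float64(27.6)), (-18, np.float64(27.6)), (-16, np.float64(27.4)), (-14, np.float64(27.4)), (-12, np.float64(27.4)), (-10, np.float64(27.4)), (-8, np.float64(27.4)), (-6, np.float64(27.4)), (-4, np.float64(27.4)), (-2, np.float64(27.6)), (0, np.float64(27.6)), (2, np.float64(27.4)), (4, np.float64(27.4)), (6, np.float64(27.6)), (8, np.float64(38.8)), (10, np.float64(39.0)), (12, np.float64(27.8)), (14, np.float64(27.6)), (16, np.float64(27.6)), (18, np.float64(27.6)), (20, np.float64(27.6)), (22, np.float64(27.6)), (24, np.float64(27.6)), (26, np.float64(27.6)), (28, np.float64(27.6)), (30, np.float64(27.6)), (32, np.float64(27.8)), (34, np.float64(28.0)), (36, np.float64(28.0)), (38, np.float64(28.0)), (40, np.float64(27.8)), (42, np.float64(27.8)), (44, np.float64(27.8)), (46, np.float64(28.0)), (48, np.float64(28.0)), (50, np.float64(28.2))]
foot centre [ 0.54356139 -0.20541489] rel mark in tool -2.6027381913277976 0.09183816717846294
```

Run:
```python
from h import *
c=load('w3');m=np.array([.546,-.2045]);ex=np.array([.948,.318])
for d in(0,-.001,-.002,-.003):
    a=proj(c,np.array([*(m+(.018+d)*ex),.03]));b=proj(c,np.array([*(m+(.018+d)*ex),.064]));e=proj(c,np.array([*(m+(.012+d)*ex),.064]))
    print(d,a,b,e)
g=cv2.cvtColor(c['pixels'],cv2.COLOR_BGR2GRAY)
print([(v,int(g[v,320:324].mean())) for v in range(228,268)])
```

```text
0 (np.float64(320.8788775312752), np.float64(232.90377554925206)) (np.float64(320.80950864556314), np.float64(245.92871617176553)) (np.float64(320.81986935802047), np.float64(256.3577096283617))
-0.001 (np.float64(320.88028669028023), np.float64(234.41108941730783)) (np.float64(320.8112462779075), np.float64(247.67780016805028)) (np.float64(320.8215810713332), np.float64(258.08070377678354))
-0.002 (np.float64(320.88169282952833), np.float64(235.91517318761223)) (np.float64(320.8129795497017), np.float64(249.4224948766333)) (np.float64(320.82328852123584), np.float64(259.79940641773095))
-0.003 (np.float64(320.8830959587162), np.float64(237.4160372319573)) (np.float64(320.8147084773396), np.float64(251.16281679904023)) (np.float64(320.8249917236372), np.float64(261.5138335647198))
[(228, 150), (229, 149), (230, 149), (231, 152), (232, 151), (233, 152), (234, 153), (235, 150), (236, 118), (237, 73), (238, 54), (239, 52), (240, 51), (241, 52), (242, 50), (243, 53), (244, 53), (245, 51), (246, 50), (247, 51), (248, 52), (249, 61), (250, 76), (251, 75), (252, 73), (253, 75), (254, 75), (255, 74), (256, 74), (257, 76), (258, 78), (259, 97), (260, 112), (261, 117), (262, 118), (263, 117), (264, 118), (265, 118), (266, 116), (267, 117)]
```

Sleeve and barrel edges agree: the foot is about 1.9 mm short along tool x. I'll lift slightly, shift and set it down again.

Call:
{"name": "arm_command", "arguments": {
  "delta_rot": [
    [0, 0, 0],
    [0, 0, 0],
    [0, 0, 0],
    [0, 0, 0],
    [0, 0, 0],
    [0, 0, 0],
    [0, 0, 0],
    [0, 0, 0],
    [0, 0, 0]
  ],
  "delta_pos": [
    [0, 0, -0.003],
    [0, 0, -0.006],
    [0.001, 0, -0.006],
    [0.0019, 0, -0.006],
    [0.0019, 0, -0.006],
    [0.0019, 0, -0.003],
    [0.0019, 0, -0.001],
    [0.0019, 0, 0],
    [0.0019, 0, 0]
  ],
  "gripper": [1, 1, 1, 1, 1, 1, 1, 1, 1]
}}

```text
time: 6.53
position: [0.5481, -0.2043, 0.0891]
tool_rot: [0.987, 0.161, 0.0, 0.0]
ft_force: [-1.5, 1.1, 3.6]
grip_width: 0.023
grip_force: 45.0
```

Run:
```python
from h import *
o=status.get_obs();print(o['position'],o['ft_force'],o['moment'],o['grip_width'])
c=snap('wrist','w4');m=np.array([.546,-.2045]);ex=np.array([.948,.318])
for d in(0,-.001,.001):
    print(d,[round(float(proj(c,np.array([*(m+(r+d)*ex),z]))[1]),1) for r,z in((.03,.018),(.018,.03),(.018,.064),(.012,.064))])
g=cv2.cvtColor(c['pixels'],cv2.COLOR_BGR2GRAY)
print([(v,int(g[v,320:324].mean())) for v in range(206,268)])
u,v=map(int,proj(c,np.array([*m,.018])));print(u,v)
cv2.imwrite('pics/c6.png',cv2.resize(c['pixels'][v-80:v+40,u-80:u+80],(800,600),interpolation=cv2.INTER_CUBIC))
```

```text
[ 0.54807467 -0.20428444  0.08913918] [-1.54641841  1.14321283  3.6332997 ] [0.22583805 0.27983764 0.00254086] 0.023048548904760914
0 [214.9, 236.2, 249.7, 260.1]
-0.001 [216.4, 237.7, 251.5, 261.8]
0.001 [213.4, 234.7, 248.0, 258.4]
[(206, 149), (207, 151), (208, 148), (209, 149), (210, 149), (211, 149), (212, 150), (213, 149), (214, 145), (215, 123), (216, 105), (217, 114), (218, 145), (219, 158), (220, 157), (221, 155), (222, 155), (223, 153), (224, 155), (225, 155), (226, 154), (227, 152), (228, 150), (229, 149), (230, 149), (231, 150), (232, 151), (233, 152), (234, 153), (235, 152), (236, 118), (237, 73), (238, 53), (239, 50), (240, 51), (241, 52), (242, 52), (243, 51), (244, 53), (245, 51), (246, 52), (247, 52), (248, 52), (249, 60), (250, 75), (251, 76), (252, 71), (253, 76), (254, 75), (255, 75), (256, 75), (257, 74), (258, 78), (259, 98), (260, 113), (261, 116), (262, 116), (263, 116), (264, 117), (265, 117), (266, 116), (267, 118)]
320 257
```

View pics/c6.png

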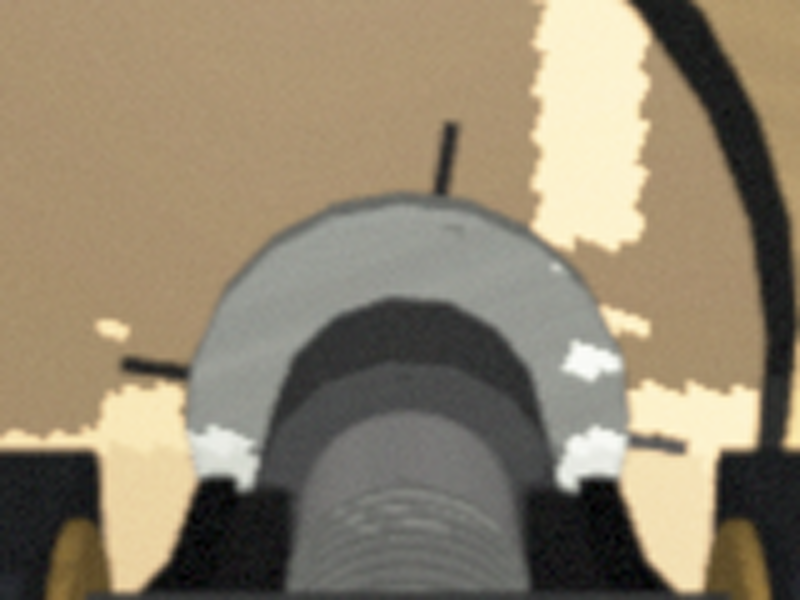

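The foot is now centred on the cross within about 0.4 mm: edges match the prediction, and the line ends (122 and 686) have midpoint 404 against foot centre 408. Press now.

Call:
{"name": "arm_command", "arguments": {
  "delta_rot": [
    [0, 0, 0],
    [0, 0, 0],
    [0, 0, 0],
    [0, 0, 0],
    [0, 0, 0],
    [0, 0, 0],
    [0, 0, 0],
    [0, 0, 0],
    [0, 0, 0],
    [0, 0, 0]
  ],
  "delta_pos": [
    [0, 0, 0.0015],
    [0, 0, 0.003],
    [0, 0, 0.0045],
    [0, 0, 0.006],
    [0, 0, 0.0075],
    [0, 0, 0.009],
    [0, 0, 0.0105],
    [0, 0, 0.012],
    [0, 0, 0.0128],
    [0, 0, 0.0128]
  ],
  "gripper": [1, 1, 1, 1, 1, 1, 1, 1, 1, 1]
}}

```text
time: 7.42
position: [0.5481, -0.2042, 0.0761]
tool_rot: [0.987, 0.161, 0.0, 0.0]
ft_force: [-1.3, 0.4, 3.4]
grip_width: 0.0234
grip_force: 45.0
```

Run:
```python
from h import *
o=status.get_obs();print(o['position'],o['ft_force'],o['moment'],o['grip_width'])
c=snap('wrist','w5')
g=cv2.cvtColor(c['pixels'],cv2.COLOR_BGR2GRAY);m=np.array([.546,-.2045]);ex=np.array([.948,.318])
print([round(float(proj(c,np.array([*(m+r*ex),z]))[1]),1) for r,z in((.03,.018),(.018,.03),(.018,.064),(.012,.064))])
print([(v,int(g[v,320:324].mean())) for v in range(216,290)])
```

```text
[ 0.54814751 -0.20423929  0.07611483] [-1.33708099  0.40246013  3.42016631] [ 0.21359571  0.2388814  -0.00682373] 0.023352570386686446
[218.4, 241.0, 256.4, 267.4]
[(216, 149), (217, 147), (218, 137), (219, 112), (220, 105), (221, 116), (222, 150), (223, 157), (224, 157), (225, 156), (226, 155), (227, 154), (228, 154), (229, 155), (230, 153), (231, 153), (232, 150), (233, 151), (234, 149), (235, 149), (236, 151), (237, 152), (238, 152), (239, 153), (240, 152), (241, 110), (242, 67), (243, 53), (244, 55), (245, 53), (246, 51), (247, 51), (248, 51), (249, 51), (250, 51), (251, 52), (252, 53), (253, 52), (254, 50), (255, 54), (256, 69), (257, 76), (258, 73), (259, 70), (260, 74), (261, 74), (262, 74), (263, 75), (264, 75), (265, 75), (266, 90), (267, 110), (268, 117), (269, 116), (270, 117), (271, 116), (272, 112), (273, 110), (274, 111), (275, 127), (276, 121), (277, 114), (278, 131), (279, 122), (280, 111), (281, 125), (282, 114), (283, 101), (284, 113), (285, 108), (286, 100), (287, 107), (288, 111), (289, 105)]
```

The 13 mm press left 3.4 N, so it is past the snap, and the ribs haven't shifted in the fingers. Let the barrel rise, then release.

Call:
{"name": "arm_command", "arguments": {
  "delta_rot": [
    [0, 0, 0],
    [0, 0, 0],
    [0, 0, 0],
    [0, 0, 0],
    [0, 0, 0],
    [0, 0, 0],
    [0, 0, 0],
    [0, 0, 0]
  ],
  "delta_pos": [
    [0, 0, -0.002],
    [0, 0, -0.004],
    [0, 0, -0.006],
    [0, 0, -0.008],
    [0, 0, -0.01],
    [0, 0, -0.012],
    [0, 0, -0.0132],
    [0, 0, -0.0132]
  ],
  "gripper": [1, 1, 1, 1, 1, 1, 1, 1]
}}

```text
time: 8.13
position: [0.5481, -0.2043, 0.0892]
tool_rot: [0.987, 0.161, 0.0, 0.0]
ft_force: [-0.7, -0.8, 2.9]
grip_width: 0.0232
grip_force: 45.0
```

Call:
{"name": "arm_command", "arguments": {
  "delta_rot": [
    [0, 0, 0],
    [0, 0, 0],
    [0, 0, 0],
    [0, 0, 0],
    [0, 0, 0],
    [0, 0, 0],
    [0, 0, 0],
    [0, 0, 0],
    [0, 0, 0]
  ],
  "delta_pos": [
    [0, 0, 0],
    [0, 0, 0],
    [0, 0, 0],
    [0, 0, 0],
    [0, 0, 0],
    [0, 0, 0],
    [0, 0, 0],
    [0, 0, 0],
    [0, 0, 0]
  ],
  "gripper": [0.5, 0.4, 0.3, 0.2, 0.1, 0, 0, 0, 0]
}}

```text
time: 8.88
position: [0.548, -0.2042, 0.0889]
tool_rot: [0.987, 0.161, -0.0, 0.0]
ft_force: [0.1, 1.0, 0.4]
grip_width: 0.043
grip_force: 0.0
```

Call:
{"name": "arm_command", "arguments": {
  "delta_rot": [
    [0, 0, 0],
    [0, 0, 0],
    [0, 0, 0],
    [0, 0, 0],
    [0, 0, 0],
    [0, 0, 0],
    [0, 0, 0],
    [0, 0, 0],
    [0, 0, 0],
    [0, 0, 0]
  ],
  "delta_pos": [
    [0, 0, -0.01],
    [0, 0, -0.03],
    [0, 0, -0.05],
    [0, 0, -0.075],
    [0, 0, -0.1],
    [0, 0, -0.125],
    [-0.01, 0, -0.14],
    [-0.03, 0, -0.15],
    [-0.05, 0, -0.15],
    [-0.05, 0, -0.15]
  ],
  "gripper": [0, 0, 0, 0, 0, 0, 0, 0, 0, 0]
}}

```text
time: 9.72
position: [0.498, -0.2205, 0.2406]
tool_rot: [0.987, 0.161, -0.001, 0.0]
ft_force: [0.1, -0.2, 0.3]
grip_width: 0.0438
grip_force: 0.0
```

Run:
```python
from h import *
c=snap('wrist','w6');s=snap('scene','s6');m=np.array([.546,-.2045,.018])
u,v=map(int,proj(c,m));us,vs=map(int,proj(s,m));print(u,v,us,vs,status.get_obs()['position'])
f=lambda i,u,v,w:cv2.resize(i[v-w:v+w,u-w:u+w],(400,400),interpolation=cv2.INTER_CUBIC)
cv2.imwrite('pics/c7.png',np.hstack([f(c['pixels'],u,v,60),f(s['pixels'],us,vs-15,50)]))
for z in(.018,.03,.14):print((np.array(proj(c,np.array([*m[:2],z])))-[u-60,v-60]+.5)*400/120)
print((np.array(proj(s,np.array([*m[:2],.14])))-[us-50,vs-65]+.5)*4)
```

```text
320 171 277 263 [ 0.5004705  -0.2202526   0.23981725]
[204.92173037 202.7001522 ]
[204.92886256 204.26094115]
[205.02427845 225.14148841]
[191.71723739 114.07185031]
```

View pics/c7.png

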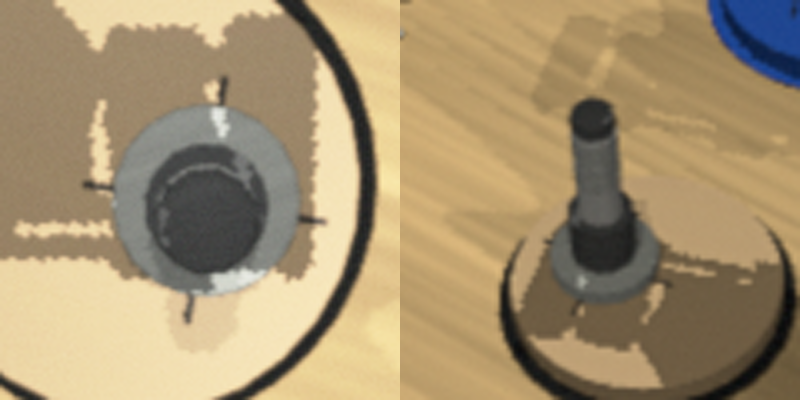

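The punch stands upright with the barrel up. The four cross stubs show about equal lengths (27, 29, 30 and 28 px), so it is centred.

```bash
python3 -c "
from rig import robot;print(robot.hand_in())"
```

```text
the job is handed in; nothing more can be done
None
```

I pressed the largest punch once, 13 mm, on the round blank's cross, and the force then fell to about 3 N, as expected after the snap (I did not see the snap itself); the punch stands there centred to about half a millimetre with its barrel up, and the job is handed in.

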